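# Stack the sole board and the press plate on the jig's three posts

## Robot

A 7-joint arm with a two-finger parallel gripper is mounted at the origin on the work surface. World frame = base frame: x ahead of the robot, y to its left, z up, the work surface at z = 0. Lengths are in m, angles in rad, forces in N, time in s.
With the tool pointing down it reaches from about 0.35 to 0.9 m from the base axis. Payload 19.9 kg.
Tool frame: the origin (TCP) lies between the finger pads; the fingertips stand 22 mm ahead of it and the grasp point (between the pads) lies 3 mm ahead of it; z points along the fingers, y is the direction in which the jaws open and shut (so a half turn about z gives the same grasp; the last joint's range is limited). The gripper opens to 85 mm and grips with 20 to 120 N. Pads are 22 mm wide; open, the fingers measure 114 mm over their backs; the gripper's body (76 mm by 85 mm) begins 54 mm behind the grasp point. The pads swing forward as they close: fully open they stand 13 mm farther back than shut.
Start: joints at [1.274, 0.417, -0.01, 1.614, 0.005, 1.111, -0.053], TCP at [0.158, -0.605, 0.253] pointing down, gripper open.
Joint ranges: [-2.81, 2.81], [-0.39, 2.02], [-1.27, 1.25], [0.06, 2.57], [-1.19, 4.33], [0.19, 2], [-2.82, 2.82]. Speed limits (rad/s): [1.89, 1.89, 2.39, 2.39, 3.01, 3.01, 3.01].

## Interface

Orientations are given as a rotation vector (axis times angle).
In Python, from plant import bot gives the robot as it stands.
- The arm moves only by the tool play_rows, never from a script. Its argument "steps" is one flat list of numbers, 7 for each row, row after row: the shift along the world's x, y, z in mm, then the turn, a rotation vector about the world's x, y, z in rad, then the opening, from 0 (shut) to 1 (fully open). In form: [tx, ty, tz, wx, wy, wz, claw, tx, ty, tz, wx, wy, wz, claw, ...]. A call has 1 to 20 rows; each row shifts and turns the pose as measured when the row begins; what a row does not reach is not made up. A row lasts 1/8 s, in which the tool goes at most 62.5 mm and 10.7 degrees, less where a joint would pass 70% of its speed; a pose out of reach is approached as far as the arm can. A call with a gripper value outside its range is refused whole. The fingers move at their own pace and stop on an object; the grip force is fixed at half the most. Time passes only in rows, so rows that do not move let the fingers close. It gives the time, the measured TCP pose, the force and the opening at its end, in the units of the state.
- bot.get_state(): the state, without advancing time (a new reading comes with each control period).
- bot.capture(name): name is "scene" or "top" or "wrist"; returns (picture, depth): 480x640x3 uint8, red, green, blue; 480x640 float32, m along the optical axis (not along the pixel's ray), 0 where there is no reading.
- bot.camera_params(name): a dict with "intrinsics" (3x3 intrinsics, pixels), "k1" (the pictures are not rectified: a ray, as slopes to the right and down, at radius r is drawn at 1 + k1 r^2 times it, then the intrinsics apply), "xyz" and "rotation" of the camera in the world; the wrist camera has in their place "tool_from_camera" (4x4, takes a point from camera to tool coordinates, whose origin is the TCP and whose axes are the flange's). Camera axes: x right, y up, looking along -z (the intrinsics and any distortion apply to the point x, -y, -z); pixel columns grow to the right and rows downward; lengths in m; the calibration is good to about 2 mm. A picture is of the moment at which its call begins: read the wrist's pose just before it. camera_params takes no time and is no camera call.
- bot.close_job(): hands the job in, once; it reports no verdict.
Trained networks look in the newest picture that a camera, given by its name, has taken for a name from the list of things; names that differ only in an ending like _2 or _b are one class to them, and where a whole thing is asked for, a point or a joint stands for the part that bears it (a point fixed in the world has none). Each returns a list of dicts, best first, with "confidence" (0 to 1); they miss things now and then, are a little off and sometimes report something else, mostly with a low value. They report only what shows in the picture. A call takes as long as a camera call. They do not tell look-alikes from the thing itself.
- bot.boxes_of(camera, query): "at" ([x, y, z] in m, in world coordinates, good to about 4 mm: the middle of the surface that is visible of it).
The state is a dict: "clock": time; "qpos": joint angles; "joint_velocities": joint speeds; "tau": joint torques, N m; "tool_pos": TCP position; "tool_rot": TCP orientation; "wrist_force": force on the tool from outside, world axes, zero at the start; "moment": the same for the moment, N m; "width": opening from 0.0 (shut) to 1.0 (fully open).
Only numpy, scipy, OpenCV 4.12 (cv2) and the standard library are available. Lean on these libraries where they do the work, as an engineer would, in place of code of your own. Each camera call takes 0.05 s, during which the arm holds its last target. There are 200 camera calls.

## Task

Load the sole jig: put the drilled plywood sole board over all three posts of the jig so that it lies fully home on the post carrier, then put the aluminium press plate over the same posts so that it lies flat on the sole board. Let go of both and leave everything else on the bench where it is.

Things in the scene. Friction and masses are not known exactly. Their poses are not given: they have to be found in the camera images.
- jig_mid (a point): Middle of the top of the jig's fixed grey bed, 18 mm above the bench; bed 240 (x) x 124 (y) x 18 mm, x points from heel to toe. On it a 12 mm thick steel post carrier is bolted through slots, parallel to the bed but shifted up to 10 mm either way along the bed's x and likewise along its y. The shift is not measured: find it by touch (the posts are rigid) or by sight.
- jig_heel (a point): Where the heel post's axis would cross the bed's top if the carrier were not shifted (62 mm to -x of jig_mid). From the carrier's middle the posts stand at x, y = +60, +18; +60, -18; -62, 0 mm. Posts: 12 mm diameter, tops 57 mm above the bed (45 above the carrier), last 6 mm tapering to 7 mm. Carrier: bar 156 x 36 mm, with a crosspiece 32 x 58 mm under the toe posts.
- sole_mid (a point): Centre (half-way up) of the loose drilled plywood sole board, 14 mm thick, lying flat. x points to the toe: length x -96 to +102 mm; 66 wide at the toe, 54 at the heel. Grip it across its waist, 46 mm wide with straight sides (x -40 to +10). Through holes 14 mm in diameter at x, y = +60, +18; +60, -18; -62, 0 mm. 0.1 to 0.17 kg. Home: this point 19 mm above the bed's top, toe to the jig's toe.
- plate_mid (a point): Centre (half-way up) of the loose aluminium press plate, 160 (x) x 60 (y) x 12 mm, lying flat with a low round boss (28 mm across, 5 high) on top at the middle. Through holes 14 mm in diameter at x, y = +60, +18; +60, -18; -62, 0 mm. Grip it across its 60 mm width. 0.25 to 0.42 kg. Home on the sole board: this point 32 mm above the bed's top, two-hole end to the jig's toe.
- blank_mid (a point): bystander: a plywood sole board without holes, otherwise like the drilled one, 198 x 66 x 14 mm; its middle
- hammer_mid (a point): bystander: hammer lying flat
- gluetin_mid (a point): bystander: steel tin, 72 mm across, 42 mm high; its middle
- spool_mid (a point): bystander: black thread spool, 48 mm across, 52 mm high; its middle
- last_mid (a point): bystander: green plastic shoe last, 215 mm long, 105 mm high; its middle
- brush_mid (a point): bystander: brush lying flat
- jar_mid (a point): bystander: amber jar, 60 mm across, 75 mm high; its middle
There are look-alikes about, which are no part of the job. What is shaped like the part that bears plate_mid but orange is not meant.

How it is judged:
On the way:
1. the sole board lies fully home on the carrier, over all three posts (z of sole_mid in the frame of jig_mid between 0.016 and 0.022 m and horizontal distance between sole_mid and jig_mid below 0.017 m and angle between the x axis of sole_mid and the x axis of jig_mid, either way round below 0.06 rad and angle between sole_mid's own z axis and vertical below 0.04 rad), for 0.2 s.
At the end, for the whole second after the job is handed in: The sole board lies home over the three posts and the press plate lies flat on it over the same posts: centres 19 mm and 32 mm above the top of the bed (each within 3 mm), within 17 mm of its middle horizontally, long axes within 0.06 rad of the bed's, tilted less than 0.04 rad; both released (all of step 1 and z of plate_mid in the frame of jig_mid between 0.029 and 0.035 m and horizontal distance between plate_mid and jig_mid below 0.017 m and angle between the x axis of plate_mid and the x axis of jig_mid, either way round below 0.06 rad and angle between plate_mid's own z axis and vertical below 0.04 rad); the robot touches nothing.
It fails at once if another thing on the bench was pushed more than 30 mm away (distance of any of blank_mid, hammer_mid, gluetin_mid, spool_mid, last_mid, brush_mid, jar_mid from where it was at the start of the episode above 0.03 m).
It also fails if it takes over 70 s, if anything falls off the work surface, if the arm or the gripper's body presses on something with over 40 N, if the wrist force passes 120 N, or if a joint passes its speed limit or range.

## Working session

There is one attempt and no reset: what is moved stays moved. The work goes in short steps, Python scripts to look and compute and a tool call to move; the robot and the scene stay as the last step left them, time stands still between calls to the robot, and variables do not carry over. Pictures are saved under pics/ and viewed, about 8 in all and at most 12, crops included, and the job is handed in when it is done.

Besides the shell and the picture viewer there is one more tool, called as name(argument=value, ...) on one line, values as JSON. play_rows: Moves the arm, as the interface text tells. Its arguments: {"type":"object","properties":{"steps":{"type":"array","items":{"type":"number"}}},"required":["steps"]}

```bash
mkdir -p pics; ls
python3 - <<'E'
from plant import bot
import cv2,numpy as np
for n in ("top","scene"):
    im,d=bot.capture(n); cv2.imwrite(f"pics/{n}0.png",im[...,::-1]); np.save(f"{n}_d.npy",d)
    print(n,bot.camera_params(n))
    for q in ("jig_mid","sole_mid","plate_mid","blank_mid"):
        print(q,[(np.round(b["at"],3),round(b["confidence"],2)) for b in bot.boxes_of(n,q)])
print(bot.camera_params("wrist")); print(bot.get_state())
E
```

```text
pics
top {'intrinsics': array([[582.27663891,   0.        , 314.27896254],
       [  0.        , 582.27663891, 241.02562646],
       [  0.        ,   0.        ,   1.        ]]), 'k1': -0.18413395743480365, 'xyz': array([0.33777166, 0.01099974, 1.66753796]), 'rotation': array([ 0.08748101, -0.10780589, -1.57826928])}
jig_mid [(array([ 0.596, -0.033,  0.018]), 0.91)]
sole_mid [(array([0.519, 0.288, 0.012]), 0.67)]
plate_mid [(array([ 0.542, -0.307,  0.011]), 0.98), (array([ 0.321, -0.357,  0.013]), 0.95), (array([ 0.744, -0.288,  0.024]), 0.51)]
blank_mid [(array([0.724, 0.354, 0.013]), 0.73)]
scene {'intrinsics': array([[487.67977227,   0.        , 320.09198633],
       [  0.        , 487.67977227, 246.20718513],
       [  0.        ,   0.        ,   1.        ]]), 'k1': -0.058325565102369054, 'xyz': array([ 1.19980004, -0.62408177,  1.00395923]), 'rotation': array([0.72688396, 0.3140274 , 0.79165754])}
jig_mid [(array([ 0.622, -0.057,  0.018]), 0.86), (array([ 0.38 , -0.154,  0.047]), 0.73)]
sole_mid [(array([0.527, 0.274, 0.012]), 0.73)]
plate_mid [(array([ 0.329, -0.355,  0.008]),
[... 706 characters left out ...]
: 0.5, 'qpos': array([ 1.2735056 ,  0.41740066, -0.01031107,  1.61360969,  0.00469668,
        1.11066957, -0.05295737]), 'joint_velocities': array([-4.45664420e-04, -1.14806427e-03,  5.82902394e-04,  3.14801477e-05,
       -9.64837212e-04, -2.06407021e-03, -2.53347281e-04]), 'tau': array([ 4.81292329e-03, -8.63677740e+01,  6.80456311e-01, -4.34970009e+01,
        1.92735018e-02,  2.37976921e-03,  2.96966914e-05]), 'tool_pos': array([ 0.15813916, -0.60464879,  0.25325555]), 'tool_rot': array([-3.11586622e+00, -4.00778112e-01,  6.14058577e-05]), 'wrist_force': array([-0.4093994 ,  0.64077723,  0.34200959]), 'moment': array([ 0.02751181, -0.01715753,  0.01801818]), 'width': 0.9980593177365199}
```

View top.

View pics/top0.png

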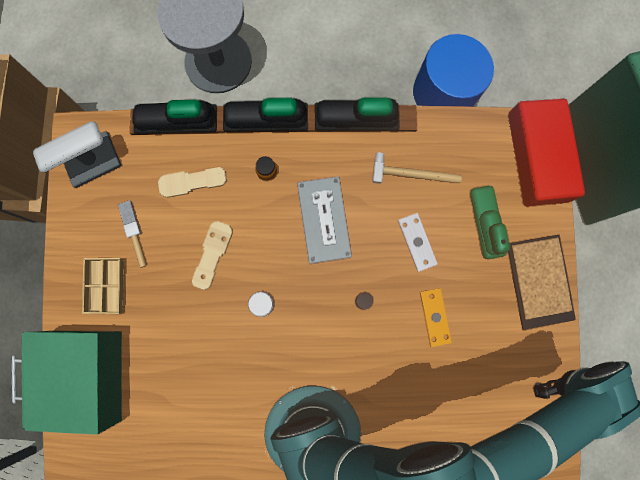

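View pics/scene0.png

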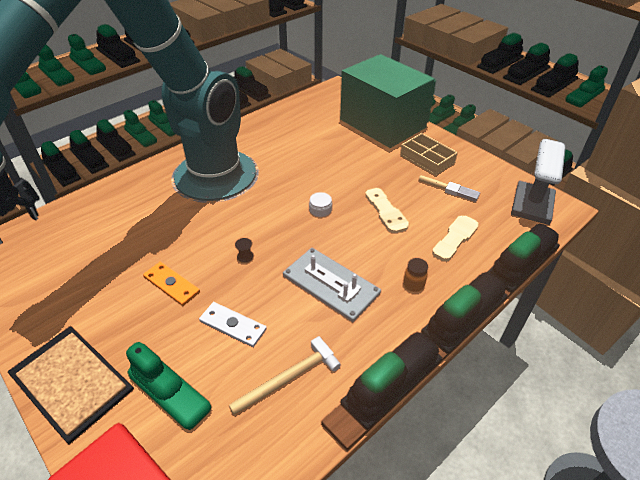

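```bash
cat > h.py <<'E'
import numpy as np,cv2
from scipy.spatial.transform import Rotation as R
from plant import bot
def pose(n,st=None):
    p=bot.camera_params(n)
    if n=="wrist":
        T=p["tool_from_camera"]; Rt=R.from_rotvec(st["tool_rot"]).as_matrix()
        return p["intrinsics"],p["k1"],Rt@T[:3,:3],Rt@T[:3,3]+st["tool_pos"]
    return p["intrinsics"],p["k1"],R.from_rotvec(p["rotation"]).as_matrix(),p["xyz"]
def rays(cam,px):
    K,k,Rc,c=cam
    u=cv2.undistortPoints(np.float64(px).reshape(-1,1,2),K,np.array([k,0,0,0,0.])).reshape(-1,2)
    d=np.c_[u[:,0],-u[:,1],-np.ones(len(u))]@Rc.T
    return c,d
def onz(cam,px,z):
    c,d=rays(cam,px); return c+d*((z-c[2])/d[:,2])[:,None]
def proj(cam,P):
    K,k,Rc,c=cam; q=(np.atleast_2d(P)-c)@Rc; q=q*[1,-1,-1]
    return cv2.projectPoints(q,np.zeros(3),np.zeros(3),K,np.array([k,0,0,0,0.]))[0].reshape(-1,2)
E
python3 - <<'E'
import cv2,numpy as np
im=cv2.imread("pics/top0.png")
cs=[im[210:300,180:250],im[205:280,390:450],im[170:270,290:360],im[280:355,410:460]]
out=[cv2.resize(c,(int(c.shape[1]*400/c.shape[0]),400),interpolation=cv2.INTER_CUBIC) for c in cs]
m=np.hstack(out); print(m.shape); m=cv2.resize(m,None,fx=min(1,800/m.shape[1]),fy=min(1,800/m.shape[1])); cv2.imwrite("pics/crops.png",m)
E
```

```text
(400, 1177, 3)
```

View pics/crops.png

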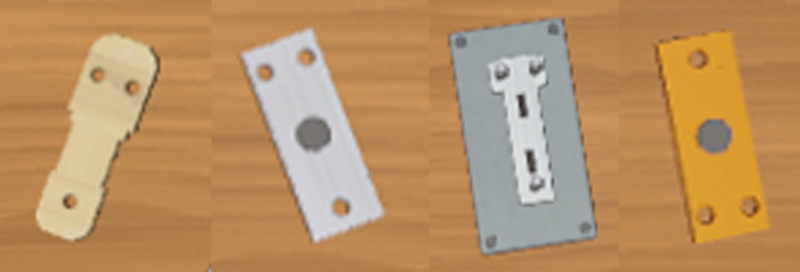

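play_rows(steps=[30,40,0,0,0,-0.01,1,30,40,0,0,0,-0.01,1,30,40,0,0,0,-0.01,1,30,40,0,0,0,-0.01,1,30,40,0,0,0,-0.01,1,30,40,0,0,0,-0.01,1,30,40,0,0,0,-0.01,1,30,40,0,0,0,-0.01,1,30,40,0,0,0,-0.01,1,30,40,0,0,0,-0.01,1,30,40,0,0,0,-0.01,1,30,40,0,0,0,-0.01,1,30,40,0,0,0,-0.01,1,10,20,0,0,0,0,1])

```text
clock: 2.25
tool_pos: [0.567, -0.047, 0.255]
tool_rot: [3.133, 0.183, 0.005]
wrist_force: [-1.2, 0.3, 0.6]
width: 1.005
```

```bash
cat >> h.py <<'E'
def shot(name):
    st=bot.get_state(); im,d=bot.capture("wrist"); im=im[...,::-1].copy()
    cv2.imwrite(f"pics/{name}.png",im); np.savez(name,d=d,tp=st["tool_pos"],tr=st["tool_rot"])
    return im,d,st
def load(name):
    z=np.load(name+".npz"); return cv2.imread(f"pics/{name}.png"),z["d"],pose("wrist",dict(tool_pos=z["tp"],tool_rot=z["tr"]))
E
python3 - <<'E'
from h import *
im,d,st=shot("w1")
cam=pose("wrist",st)
print(st["tool_pos"],st["tool_rot"],cam[3])
E
```

```text
[ 0.56702434 -0.046968    0.25500149] [3.13261587 0.18306868 0.00486676] [ 0.63830437 -0.03746377  0.37565365]
```

View pics/w1.png

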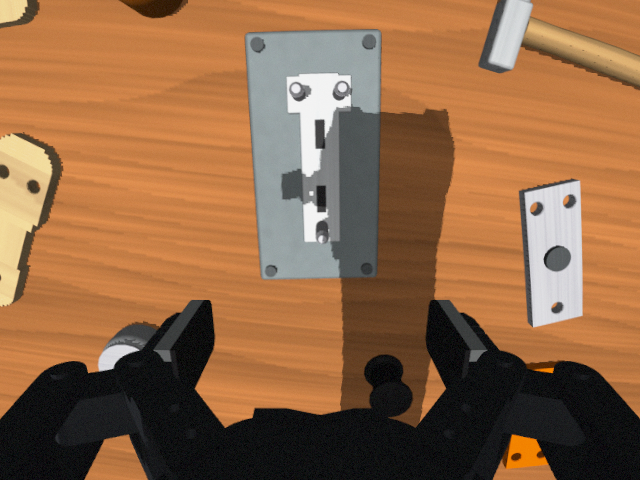

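```bash
cat >> h.py <<'E'
def cloud(cam,d):
    K,k,Rc,c=cam; v,u=np.mgrid[0:480,0:640]
    _,r=rays(cam,np.c_[u.ravel(),v.ravel()])
    return (c+r*d.ravel()[:,None]).reshape(480,640,3)
def dark(im,x,y,w,thr=110):
    g=cv2.cvtColor(im,cv2.COLOR_BGR2GRAY)[y-w:y+w+1,x-w:x+w+1]
    n,l,s,c=cv2.connectedComponentsWithStats((g<thr).astype(np.uint8))
    i=min(range(1,n),key=lambda i:np.hypot(*(c[i]-w))+(100 if s[i,4]<15 else 0)); return c[i]+[x-w,y-w],s[i,4]
E
python3 - <<'E'
from h import *
im,d,cam=load("w1"); P=cloud(cam,d)
z=P[...,2]; z[290:]=0
print("table z",np.median(z[100:250,420:500]),z[100:250,420:500].std())
print("bed",np.median(z[60:260,262:275]), "plate",np.median(z[210:240,540:570]), "sole",np.median(z[215:240,10:30]),"carrier",np.median(z[85:95,312:325]))
for n,(x,y) in dict(tl=(298,91),tr=(342,91),h=(321,231)).items():
    s=np.s_[y-28:y+28,x-24:x+24]; m=(z[s]>0.066)&(z[s]<.09); 
    vv,uu=np.nonzero(m); print(n,m.sum(),P[s][m].mean(0).round(4),np.ptp(P[s][m],0).round(4),(uu.mean()+x-24,vv.mean()+y-28), np.percentile(z[s][m],[50,95]).round(4))
hsv=cv2.cvtColor(im,cv2.COLOR_BGR2HSV)
# bed corners
m=((z>0.012)&(z<0.024)).astype(np.uint8); m[:, :235]=0; m[:,400:]=0; m[290:]=0
cn=max(cv2.findContours(m,0,2)[0],key=cv2.contourArea); print("bed rect px",cv2.minAreaRect(cn))
pts=P[m>0]; r=cv2.minAreaRect(pts[:,:2].astype(np.float32)*1000); print("bed rect world",r)
E
cat > /dev/null
python3 - <<'E'
import sys; sys.path.insert(0,".")
import cv2,numpy as np
im=cv2.imread("pics/w1.png")
a=cv2.resize(im[20:290,230:400],None,fx=2.2,fy=2.2,interpolation=cv2.INTER_CUBIC)
cv2.imwrite("pics/w1c.png",a)
E
```

```text
table z -0.00014507461924481713 0.024220540401531186
bed 0.017807577179838552 plate 0.011847022131467572 sole 0.013679374311789783 carrier 0.029972299008602737
tl 193 [ 0.6689 -0.0171  0.0724] [0.0114 0.0114 0.0102] (np.float64(296.9119170984456), np.float64(89.56994818652849)) [0.0727 0.0755]
tr 195 [ 0.6739 -0.0518  0.0722] [0.0116 0.0115 0.0104] (np.float64(341.8), np.float64(88.45128205128205)) [0.0728 0.0756]
h 150 [ 0.5527 -0.0505  0.072 ] [0.0115 0.0109 0.01  ] (np.float64(321.9), np.float64(236.50666666666666)) [0.0724 0.0752]
bed rect px ((315.5535888671875, 153.909912109375), (247.96099853515625, 136.2330322265625), 88.72696685791016)
bed rect world ((608.99462890625, -38.638092041015625), (239.56385803222656, 124.95084381103516), 7.932829856872559)
```

play_rows(steps=[-10,40,0,0,0,-0.052,1,-10,40,0,0,0,-0.052,1,-10,40,0,0,0,-0.052,1,-10,40,0,0,0,-0.052,1,-10,40,0,0,0,-0.052,1,-10,40,0,0,0,-0.052,1,-10,40,0,0,0,-0.052,1,-10,40,0,0,0,-0.052,1,-10,30,0,0,0,-0.052,1,0,0,0,0,0,0,1])

```text
clock: 3.55
tool_pos: [0.4734, 0.3144, 0.2556]
tool_rot: [3.086, -0.572, 0.006]
wrist_force: [-0.7, -1.0, -0.6]
width: 1.001
```

Run:
```python
from h import *
im,d,st=shot("w2"); print(st["tool_pos"],st["tool_rot"])
```

```text
[0.47340152 0.31435169 0.25560327] [ 3.08562385 -0.57225688  0.00623143]
```

View pics/w2.png

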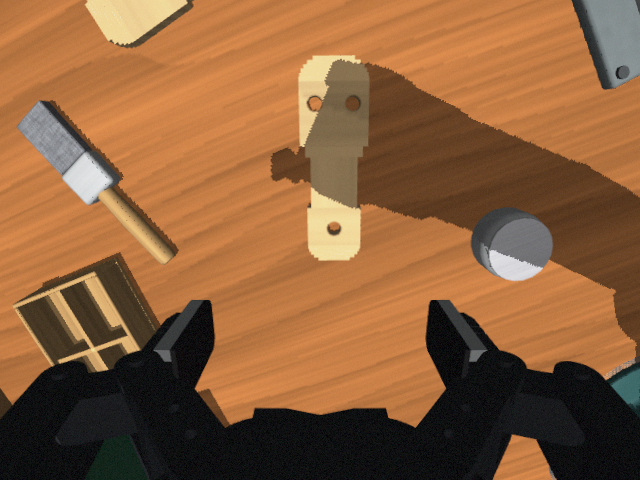

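```bash
cat >> h.py <<'E'
H=np.array([[60,18],[60,-18],[-62,0]])/1000.
def fit(pts,mod=H):
    a=mod-mod.mean(0); b=pts-pts.mean(0)
    th=np.arctan2((a[:,0]*b[:,1]-a[:,1]*b[:,0]).sum(),(a*b).sum())
    c,s=np.cos(th),np.sin(th); M=np.array([[c,-s],[s,c]])
    t=pts.mean(0)-M@mod.mean(0); return t,th,1000*np.linalg.norm(pts-(mod@M.T+t),axis=1)
def holes(cam,d,px,zt,w=16):
    out=[]; z=cloud(cam,d)[...,2]
    for x,y in px:
        m=(z[y-w:y+w+1,x-w:x+w+1]<zt-0.0015).astype(np.uint8)
        n,l,s,c=cv2.connectedComponentsWithStats(m)
        i=min(range(1,n),key=lambda i:np.hypot(*(c[i]-w))+(100 if s[i,4]<15 else 0))
        p=c[i]+[x-w,y-w]; q=onz(cam,[p],zt)[0]; mmpp=1000*np.linalg.norm(onz(cam,[p+[1,0]],zt)[0]-q)
        out.append(q[:2]); print("hole",p.round(1),q.round(4),"dia mm",(2*np.sqrt(s[i,4]/np.pi)*mmpp).round(1))
    return np.array(out)
def posts(cam,d,px,w=22):
    out=[]; P=cloud(cam,d)
    for x,y in px:
        s=np.s_[max(0,y-w):y+w,x-w:x+w]; m=(P[s][...,2]>0.0737)&(P[s][...,2]<.079)
        q=P[s][m]; out.append(q.mean(0)[:2]); print("post",m.sum(),q.mean(0).round(4),np.ptp(q,0).round(4))
    return np.array(out)
E
python3 - <<'E'
from h import *
im,d,cam=load("w2")
P=cloud(cam,d);print("sole z",np.median(P[120:140,310:350,2]),np.std(P[120:140,310:350,2]),"table",np.median(P[250:280,400:450,2]))
h=holes(cam,d,[(315,104),(353,103),(334,228)],0.014); t,th,e=fit(h); print("sole",t.round(4),th.round(4),e.round(2))
g=t-0.015*np.array([np.cos(th),np.sin(th)]); print("grip",g.round(4))
im,d,cam=load("w1")
p=posts(cam,d,[(297,90),(342,88),(322,236)]); t,th,e=fit(p); print("carrier",t.round(4),th.round(4),e.round(2))
h=holes(cam,d,[(537,208),(569,201),(557,308)],0.012); t,th,e=fit(h); print("plate",t.round(4),th.round(4),e.round(2))
E
```

```text
sole z 0.013774587814583017 0.02558410710172977 table -0.0003374678156815303
hole [314.  103.2] [0.5678 0.284  0.014 ] dia mm 14.8
hole [352.6 102.7] [0.5553 0.2499 0.014 ] dia mm 14.8
hole [333.4 227.5] [0.4482 0.3092 0.014 ] dia mm 13.8
sole [0.5056 0.2878] -0.3566 [0.42 0.32 0.69]
grip [0.4916 0.293 ]
post 82 [ 0.669  -0.0168  0.0747] [0.0068 0.0078 0.0027]
post 78 [ 0.674  -0.052   0.0747] [0.0075 0.0079 0.0032]
post 54 [ 0.5515 -0.0508  0.0746] [0.0074 0.0072 0.0023]
carrier [ 0.6123 -0.0425] 0.1363 [0.47 0.31 0.62]
hole [536.5 208.1] [ 0.5919 -0.2712  0.012 ] dia mm 14.5
hole [569.  201.1] [ 0.6035 -0.305   0.012 ] dia mm 14.6
hole [556.9 307.1] [ 0.4834 -0.3291  0.012 ] dia mm 14.1
plate [ 0.5414 -0.3083] 0.3437 [0.11 0.45 0.43]
```

play_rows(steps=[9,-11,-30,0,0,0.01,1,9,-10,-50,0,0,0,1,0,0,-50,0,0,0,1,0,0,-40,0,0,0,1,0,0,-20,0,0,0,1,0,0,0,0,0,0,1])

```text
clock: 4.35
tool_pos: [0.4963, 0.2831, 0.061]
tool_rot: [3.085, -0.566, 0.013]
wrist_force: [-0.2, 0.4, 0.4]
width: 1.004
```

play_rows(steps=[-5,10,-15,0,0.008,0.006,1,0,0,0,0,0,0,1])

```text
clock: 4.6
tool_pos: [0.492, 0.2935, 0.0467]
tool_rot: [3.086, -0.557, 0.003]
wrist_force: [0.7, 0.2, -0.7]
width: 1.006
```

```bash
cat >> h.py <<'E'
def rel(x,y,yaw):
    st=bot.get_state(); M=R.from_rotvec(st["tool_rot"]).as_matrix()
    c,s=np.cos(yaw),np.sin(yaw); D=np.array([[c,s,0],[s,-c,0],[0,0,-1.]])
    print("t",round(st["clock"],2),"pos",(st["tool_pos"]*1000).round(1),"d",((np.array([x,y])-st["tool_pos"][:2])*1000).round(1),"turn",R.from_matrix(D@M.T).as_rotvec().round(4),"F",st["wrist_force"].round(1),"M",st["moment"].round(2),"w",round(st["width"],3))
E
python3 -c "
from h import *
rel(.4916,.293,-.3566)"
```

```text
t 4.6 pos [492.  293.5  46.7] d [-0.4 -0.5] turn [0.0059 0.0006 0.0008] F [ 0.7  0.2 -0.7] M [0.05 0.04 0.01] w 1.006
```

play_rows(steps=[0,0,-23,0.006,0,0,1,0,0,0,0,0,0,1,0,0,0,0,0,0,0.3,0,0,0,0,0,0,0.3,0,0,0,0,0,0,0,0,0,0,0,0,0,0,0,0,0,0,0,0,0])

```text
clock: 5.48
tool_pos: [0.4943, 0.295, 0.0283]
tool_rot: [-3.088, 0.557, -0.009]
wrist_force: [-0.1, -0.3, -1.0]
width: 0.515
```

```bash
python3 -c "
from h import *
rel(.4916,.293,-.3566)"
```

```text
t 5.47 pos [494.3 295.   28.3] d [-2.7 -2. ] turn [-0.0029  0.0063  0.0002] F [-0.1 -0.3 -1. ] M [-0.01  0.01  0.02] w 0.515
```

play_rows(steps=[0,0,0,0,0.006,0,0.7,-2,-2,-7,0,0,0,0.7,0,0,0,0,0,0,0.7])

```text
clock: 5.85
tool_pos: [0.4921, 0.2927, 0.0207]
tool_rot: [-3.089, 0.557, 0.001]
wrist_force: [0.2, -0.2, 0.0]
width: 0.699
```

```bash
python3 -c "
from h import *
rel(.4916,.293,-.3566)"
```

```text
t 5.85 pos [492.1 292.7  20.7] d [-0.5  0.3] turn [-0.0027 -0.0004  0.0004] F [ 0.2 -0.2  0. ] M [-0.01  0.02 -0.  ] w 0.699
```

play_rows(steps=[0,0,0,0,0,0,0.3,0,0,0,0,0,0,0,0,0,0,0,0,0,0,0,0,0,0,0,0,0])

```text
clock: 6.35
tool_pos: [0.4922, 0.2929, 0.021]
tool_rot: [-3.089, 0.557, 0.001]
wrist_force: [0.3, -0.0, 0.3]
width: 0.524
```

```bash
python3 -c "
from h import *
rel(.4916,.293,-.3566)"
```

```text
t 6.35 pos [492.2 292.9  21. ] d [-0.6  0.1] turn [-0.0029 -0.      0.0002] F [ 0.3 -0.   0.3] M [-0.04  0.07 -0.02] w 0.524
```

play_rows(steps=[0,0,30,0,0,0,0,0,0,40,0,0,0,0,0,0,40,0,0,0,0,12,-38,10,0,0,0.05,0,12,-38,0,0,0,0.06,0,12,-38,0,0,0,0.06,0,12,-38,0,0,0,0.06,0,12,-38,0,0,0,0.06,0,12,-38,0,0,0,0.06,0,12,-38,0,0,0,0.06,0,12,-38,0,0,0,0.06,0,9,-20,0,0,0,0.02,0,0,0,0,0,0,0,0])

```text
clock: 7.98
tool_pos: [0.5975, -0.0422, 0.144]
tool_rot: [-3.131, -0.237, 0.003]
wrist_force: [-0.0, 0.3, -0.3]
width: 0.523
```

```bash
python3 -c "
from h import *
rel(.5974,-.0445,.1363)
shot('w3')"
```

```text
t 7.97 pos [597.5 -42.2 144. ] d [-0.1 -2.3] turn [-0.0016 -0.0022 -0.0149] F [-0.   0.3 -0.3] M [-0.01 -0.01  0.  ] w 0.523
```

View pics/w3.png

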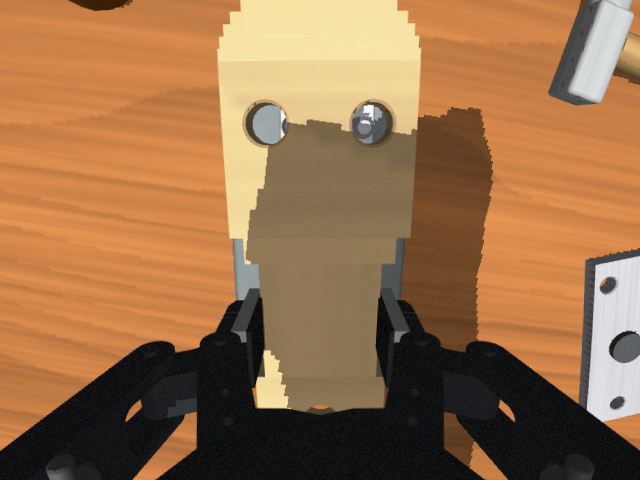

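```bash
cat >> h.py <<'E'
def heldfit(name,px,reg,thr=0.004,w=30):
    """held part: plane fit in tool frame and hole centres in tool frame (x,y)"""
    im,d,cam=load(name); z=np.load(name+".npz"); M=R.from_rotvec(z["tr"]).as_matrix()
    T=(cloud(cam,d)-z["tp"])@M; (y0,y1,x0,x1)=reg
    q=T[y0:y1,x0:x1].reshape(-1,3); q=q[abs(q[:,2]-np.median(q[:,2]))<.006]
    A=np.c_[q[:,:2],np.ones(len(q))]; co=np.linalg.lstsq(A,q[:,2],rcond=None)[0]
    print("plane slopes x,y",co[:2].round(4),"z at tcp mm",(co[2]*1000).round(1),"resid",(q[:,2]-A@co).std().round(5))
    dz=T[...,2]-(T[...,0]*co[0]+T[...,1]*co[1]+co[2]); out=[]
    for x,y in px:
        m=(dz[y-w:y+w+1,x-w:x+w+1]>0.0015).astype(np.uint8)
        n,l,s,c=cv2.connectedComponentsWithStats(m)
        i=min(range(1,n),key=lambda i:np.hypot(*(c[i]-w))+(100 if s[i,4]<15 else 0))
        p=c[i]+[x-w,y-w]; cc,r=rays(cam,[p]); o=(cc-z["tp"])@M; r=r[0]@M
        k=(co[2]+co[0]*o[0]+co[1]*o[1]-o[2])/(r[2]-co[0]*r[0]-co[1]*r[1]); out.append((o+k*r)[:2]); print(p.round(1),s[i,4],(out[-1]*1000).round(1))
    return np.array(out)
E
python3 - <<'E'
from h import *
o=heldfit("w3",[(266,123),(371,123)],(65,230,235,400))
m=o.mean(0); v=o[0]-o[1]; print("mid",m*1000,"sep",np.linalg.norm(v)*1000,"board yaw in tool", np.arctan2(v[0],-v[1]) )
# posts seen through hole?
im,d,cam=load("w3"); posts(cam,d,[(371,125)])
E
```

```text
plane slopes x,y [ 0.0014 -0.0032] z at tcp mm 7.2 resid 0.00077
[266.1 123.4] 1377 [ 75.  -18.7]
[372. 123.] 1380 [75.1 16.9]
mid [75.07668824 -0.91352981] sep 35.5694222777053 board yaw in tool -0.003475794992430195
post 197 [ 0.6745 -0.0518  0.0748] [0.0075 0.0075 0.003 ]
```

play_rows(steps=[0,-3,-20,0,-0.002,-0.016,0,0,0,-15,0,0,0,0,0,0,0,0,0,0,0])

```text
clock: 8.4
tool_pos: [0.5966, -0.0409, 0.1082]
tool_rot: [-3.131, -0.218, 0.0]
wrist_force: [-0.5, 0.5, -0.9]
width: 0.519
```

```bash
python3 -c "
from h import *
rel(.5974,-.0454,.1345)"
```

```text
t 8.4 pos [596.6 -40.9 108.2] d [ 0.8 -4.5] turn [-0.003  -0.0004 -0.0044] F [-0.5  0.5 -0.9] M [ 0.02  0.08 -0.06] w 0.519
```

play_rows(steps=[1,-4.5,0,0,0,-0.004,0,0,0,0,0,0,0,0])

```text
clock: 8.65
tool_pos: [0.5981, -0.0449, 0.1091]
tool_rot: [-3.131, -0.213, -0.001]
wrist_force: [0.1, 0.4, -0.8]
width: 0.521
```

```bash
python3 -c "
from h import *
rel(.5974,-.0454,.1345); shot('w4')
o=heldfit('w4',[(266,123),(371,123)],(65,230,235,400)); print(o.mean(0)*1000)
im,d,cam=load('w4'); posts(cam,d,[(266,123),(371,123)],w=30)"
```

```text
t 8.65 pos [598.1 -44.9 109.1] d [-0.7 -0.5] turn [-0.0031  0.0006 -0.0011] F [ 0.1  0.4 -0.8] M [-0.01  0.09 -0.06] w 0.521
plane slopes x,y [ 0.0017 -0.003 ] z at tcp mm 7.2 resid 0.00076
[266.2 123.6] 1375 [ 74.9 -18.7]
[372.1 122.9] 1381 [75.1 16.9]
[75.03979897 -0.87508782]
post 277 [ 0.6695 -0.0167  0.0748] [0.008  0.0076 0.0031]
post 278 [ 0.6743 -0.0519  0.0748] [0.0075 0.0079 0.003 ]
```

play_rows(steps=[-0.5,-0.5,-6,-0.003,0,0,0,0,0,-5,0,0,0,0,0,0,-5,0,0,0,0,0,0,-4,0,0,0,0,0,0,0,0,0,0,0])

```text
clock: 9.32
tool_pos: [0.5976, -0.045, 0.0879]
tool_rot: [3.134, 0.214, 0.001]
wrist_force: [0.3, -0.4, -1.4]
width: 0.524
```

```bash
python3 -c "
from h import *
rel(.5976,-.0454,.1345)"
```

```text
t 9.32 pos [597.6 -45.   87.9] d [ 0.  -0.4] turn [-0.      0.0008 -0.0016] F [ 0.3 -0.4 -1.4] M [-0.01 -0.   -0.05] w 0.524
```

play_rows(steps=[0,0,-6,0,0,0,0,0,0,-6,0,0,0,0,0,0,-6,0,0,0,0,0,0,-6,0,0,0,0,0,0,-5,0,0,0,0,0,0,0,0,0,0,0])

```text
clock: 10.07
tool_pos: [0.5975, -0.045, 0.0567]
tool_rot: [-3.134, -0.214, -0.001]
wrist_force: [0.6, -0.0, -0.9]
width: 0.516
```

```bash
python3 -c "
from h import *
rel(.5976,-.0454,.1345)"
```

```text
t 10.07 pos [597.5 -45.   56.7] d [ 0.1 -0.4] turn [-0.0001  0.0006 -0.0016] F [ 0.6 -0.  -0.9] M [-0.01 -0.01 -0.01] w 0.516
```

play_rows(steps=[0,0,-3,0,0,0,0,0,0,-2,0,0,0,0,0,0,-1,0,0,0,0,0,0,0,0,0,0,0])

```text
clock: 10.58
tool_pos: [0.5978, -0.045, 0.0512]
tool_rot: [3.134, 0.213, 0.002]
wrist_force: [-0.3, 0.1, -1.4]
width: 0.526
```

```bash
python3 -c "
from h import *
rel(.5976,-.0454,.1345)"
```

```text
t 10.57 pos [597.8 -45.   51.2] d [-0.2 -0.4] turn [ 0.0002  0.0014 -0.0015] F [-0.3  0.1 -1.4] M [-0.04  0.06  0.01] w 0.526
```

play_rows(steps=[0,0,-2,0,0,0,0,0,0,-0.5,0,0,0,0])

```text
clock: 10.82
tool_pos: [0.598, -0.045, 0.0511]
tool_rot: [3.133, 0.213, 0.003]
wrist_force: [-0.4, 0.5, 1.6]
width: 0.521
```

play_rows(steps=[0,0,0,0,0,0,0.8,0,0,0,0,0,0,0.8,0,0,0,0,0,0,0.8,0,0,15,0,0,0,0.8,0,0,30,0,0,0,0.8,0,0,50,0,0,0,1,-20,0,50,0,0,0,1,-20,0,40,0,0,0,1,-10,0,10,0,0,0,1,0,0,0,0,0,0,1])

```text
clock: 12.08
tool_pos: [0.5461, -0.0443, 0.2567]
tool_rot: [3.132, 0.215, 0.008]
wrist_force: [0.5, 0.1, -1.2]
width: 1.002
```

Run:
```python
from h import *
im,d,st=shot('w5'); cam=pose("wrist",st); P=cloud(cam,d); z=P[...,2]; print(st["tool_pos"])
m=(z>.04)&(z<.048); m[300:]=0; m[:,:230]=0; m[:,420:]=0
q=P[m]; A=np.c_[q[:,:2]-q[:,:2].mean(0),np.ones(len(q))]; print("board top plane",np.linalg.lstsq(A,q[:,2],rcond=None)[0].round(4),m.sum())
r=cv2.minAreaRect(q[:,:2].astype(np.float32)*1000); print(r)
px=proj(cam,np.array([[.6695,-.0167,.075],[.6743,-.0519,.075],[.5515,-.0508,.075]])); print(px)
p=posts(cam,d,px.round().astype(int),w=22); print(fit(p))
```

```text
[ 0.54613539 -0.04427691  0.25671336]
board top plane [ 0.0008 -0.      0.0438] 13693
((616.622314453125, -42.500370025634766), (197.27377319335938, 66.18254852294922), 8.497370719909668)
[[306.38659936  60.8526856 ]
 [352.72733238  61.02606128]
 [328.55670014 215.62835196]]
post 69 [ 0.6692 -0.0162  0.0748] [0.0079 0.0074 0.0025]
post 79 [ 0.6743 -0.0522  0.0748] [0.0073 0.008  0.0028]
post 58 [ 0.5518 -0.0505  0.0747] [0.0072 0.0076 0.0023]
(array([ 0.61257492, -0.0422153 ]), np.float64(0.13534184305174918), array([0.41976054, 0.27776901, 0.61774621]))
```

Sole is home (top plane at z 43.8 mm, flat). Now the plate.

play_rows(steps=[-6,-40,0,0,0,0.03,1,-6,-40,0,0,0,0.03,1,-6,-40,0,0,0,0.03,1,-6,-40,0,0,0,0.03,1,-6,-40,0,0,0,0.03,1,-6,-40,0,0,0,0.03,1,-6,-30,0,0,0,0.02,1,0,0,0,0,0,0,1])

```text
clock: 13.12
tool_pos: [0.5022, -0.3217, 0.2443]
tool_rot: [-3.085, -0.54, 0.013]
wrist_force: [0.9, -0.2, 0.1]
width: 0.997
```

Run:
```python
from h import *
im,d,st=shot('w6'); cam=pose("wrist",st)
px=proj(cam,np.array([[.5919,-.2712,.012],[.6035,-.305,.012],[.4834,-.3291,.012]])); print(px)
h=holes(cam,d,px.round().astype(int),0.012); t,th,e=fit(h); print("plate",t.round(4),th.round(4),e.round(2))
P=cloud(cam,d); c=proj(cam,np.array([[.5414-.0376,-.3083-.0136,.012]])).round().astype(int)[0]; print("plate z",np.median(P[c[1]-4:c[1]+4,c[0]-8:c[0]+8,2]))
rel(*t,th)
```

```text
[[304.38378965  97.08131159]
 [343.65398441  97.73028874]
 [323.38654016 226.35091479]]
hole [305.2  97.7] [ 0.5917 -0.2721  0.012 ] dia mm 14.4
hole [344.7  97.9] [ 0.6037 -0.3059  0.012 ] dia mm 14.8
hole [323.8 226.2] [ 0.4837 -0.3294  0.012 ] dia mm 13.9
plate [ 0.5415 -0.3089] 0.3406 [0.39 0.34 0.72]
plate z 0.011631083679684573
t 13.18 pos [ 502.7 -320.1  244.3] d [38.8 11.2] turn [-0.0084 -0.0094 -0.0075] F [-0.8 -0.2  0.8] M [0.03 0.02 0.02] w 1.001
```

play_rows(steps=[19,6,-40,-0.008,-0.009,-0.007,1,19,5,-55,0,0,0,1,0,0,-50,0,0,0,1,0,0,-35,0,0,0,1,0,0,-10,0,0,0,1,0,0,0,0,0,0,1])

```text
clock: 13.92
tool_pos: [0.5442, -0.3015, 0.0462]
tool_rot: [-3.09, -0.541, 0.0]
wrist_force: [0.5, -0.7, 0.7]
width: 1.0
```

```bash
python3 -c "
from h import *
rel(.5415,-.3089,.3406)"
```

```text
t 13.93 pos [ 544.2 -301.5   46.2] d [-2.7 -7.4] turn [-0.0042 -0.001  -0.0062] F [ 0.5 -0.7  0.7] M [-0.04 -0.06  0.01] w 1.0
```

play_rows(steps=[-3,-7,0,-0.004,-0.001,-0.006,1,0,0,0,0,0,0,1,0,0,-13,0,0,0,0.9,0,0,-13,0,0,0,0.9,0,0,0,0,0,0,0.9])

```text
clock: 14.55
tool_pos: [0.5424, -0.31, 0.022]
tool_rot: [3.093, 0.53, 0.006]
wrist_force: [-1.2, -0.7, 0.8]
width: 0.901
```

```bash
python3 -c "
from h import *
rel(.5415,-.3089,.3406)"
```

```text
t 14.55 pos [ 542.4 -310.    22. ] d [-0.9  1.1] turn [0.0027 0.0042 0.001 ] F [-1.2 -0.7  0.8] M [ 0.05  0.02 -0.01] w 0.901
```

play_rows(steps=[-1,1,-4,0.002,0.004,0,0.8,0,0,0,0,0,0,0.8,0,0,0,0,0,0,0.5,0,0,0,0,0,0,0.2,0,0,0,0,0,0,0,0,0,0,0,0,0,0])

```text
clock: 15.3
tool_pos: [0.5414, -0.3088, 0.0183]
tool_rot: [3.096, 0.531, -0.0]
wrist_force: [1.0, 0.1, -2.2]
width: 0.683
```

```bash
python3 -c "
from h import *
rel(.5415,-.3089,.3406)"
```

```text
t 15.3 pos [ 541.4 -308.8   18.3] d [ 0.1 -0.1] turn [ 0.0006 -0.0002  0.0008] F [ 1.   0.1 -2.2] M [-0.01 -0.05 -0.01] w 0.683
```

play_rows(steps=[0,0,30,0,0,0,0,0,0,50,0,0,0,0,0,0,45,0,0,0,0,10,36,5,0,0,-0.03,0,10,38,0,0,0,-0.03,0,10,38,0,0,0,-0.03,0,10,38,0,0,0,-0.03,0,10,38,0,0,0,-0.03,0,10,38,0,0,0,-0.03,0,10,34,0,0,0,-0.02,0,0,0,0,0,0,0,0,0,0,0,0,0,0,0])

```text
clock: 16.8
tool_pos: [0.6104, -0.0408, 0.1515]
tool_rot: [-3.134, -0.206, 0.003]
wrist_force: [-0.2, -0.0, -3.2]
width: 0.68
```

```bash
python3 -c "
from h import *
rel(.6125,-.0423,.1355); shot('w7')"
```

```text
t 16.8 pos [610.4 -40.8 151.5] d [ 2.1 -1.5] turn [-0.0005 -0.0018  0.004 ] F [-0.2 -0.  -3.2] M [-0.02  0.03 -0.02] w 0.68
```

View pics/w7.png

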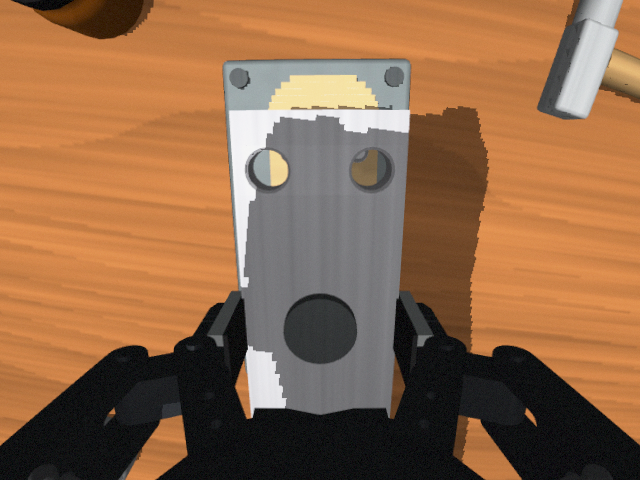

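Run:
```python
from h import *
o=heldfit("w7",[(268,170),(371,170)],(115,285,245,400)); m=o.mean(0); v=o[0]-o[1]
dy=np.arctan2(-v[0],-v[1]); yt=.1358-dy; print("mid",m*1000,"sep",np.linalg.norm(v)*1000,"plate yaw minus tool",dy)
for toe in ([.6719,-.0343],):
    c,s=np.cos(yt),np.sin(yt); t=np.array(toe)-m[0]*np.array([c,s])-m[1]*np.array([s,-c]); print("target",t.round(4),yt); rel(*t,yt)
```

```text
plane slopes x,y [ 0.     -0.0004] z at tcp mm 6.6 resid 0.00075
[267.4 169.8] 1253 [ 59.6 -18.7]
[370.8 169.5] 1282 [59.7 16.9]
mid [59.60934321 -0.90281291] sep 35.62272683348615 plate yaw minus tool 0.002649295495500642
target [ 0.6129 -0.0431] 0.13315070450449937
t 16.85 pos [610.5 -40.6 151.6] d [ 2.5 -2.5] turn [-0.0008 -0.0016  0.0016] F [-0.4  1.  -3.4] M [0.   0.01 0.04] w 0.683
```

play_rows(steps=[2.5,-2.5,-20,0,0,0,0,0,0,-20,0,0,0,0,0,0,-6,0,0,0,0,0,0,0,0,0,0,0])

```text
clock: 17.35
tool_pos: [0.6119, -0.0459, 0.1009]
tool_rot: [-3.135, -0.202, 0.006]
wrist_force: [0.9, 0.1, -2.2]
width: 0.679
```

```bash
python3 -c "
from h import *
rel(.613,-.043,.1335)"
```

```text
t 17.35 pos [611.9 -45.9 100.9] d [1.1 2.9] turn [-0.0003 -0.0039  0.005 ] F [ 0.9  0.1 -2.2] M [-0.03 -0.01  0.  ] w 0.679
```

play_rows(steps=[1,3,0,0,-0.004,0.005,0,0,0,0,0,0,0,0])

```text
clock: 17.6
tool_pos: [0.6134, -0.0425, 0.1015]
tool_rot: [-3.134, -0.21, -0.002]
wrist_force: [-0.1, -0.4, -3.2]
width: 0.685
```

```bash
python3 -c "
from h import *
rel(.613,-.043,.1335)"
```

```text
t 17.6 pos [613.4 -42.5 101.5] d [-0.4 -0.5] turn [-0.0004  0.0012 -0.0005] F [-0.1 -0.4 -3.2] M [ 0.02  0.02 -0.02] w 0.685
```

play_rows(steps=[-0.4,-0.5,-5,0,0,0,0,0,0,-5,0,0,0,0,0,0,-4,0,0,0,0,0,0,-4,0,0,0,0,0,0,0,0,0,0,0])

```text
clock: 18.23
tool_pos: [0.6131, -0.0431, 0.0826]
tool_rot: [-3.134, -0.21, -0.003]
wrist_force: [0.0, -1.0, -2.7]
width: 0.687
```

```bash
python3 -c "
from h import *
rel(.613,-.043,.1335)"
```

```text
t 18.23 pos [613.1 -43.1  82.6] d [-0.1  0.1] turn [-0.0002  0.0019 -0.0005] F [ 0.  -1.  -2.7] M [ 0.06 -0.   -0.01] w 0.687
```

Engaged 11 mm without force; on down (home at TCP z ≈ 62.6 mm).

play_rows(steps=[0,0,-5,0,0,0,0,0,0,-5,0,0,0,0,0,0,-4,0,0,0,0,0,0,-3,0,0,0,0,0,0,-2,0,0,0,0,0,0,-1,0,0,0,0,0,0,-1,0,0,0,0,0,0,-1,0,0,0,0])

```text
clock: 19.23
tool_pos: [0.6133, -0.043, 0.0622]
tool_rot: [3.134, 0.21, 0.003]
wrist_force: [-8.9, -0.2, 14.3]
width: 0.681
```

```bash
python3 -c "
from h import *
rel(.613,-.043,.1335)"
```

```text
t 19.23 pos [613.3 -43.   62.2] d [-0.3  0. ] turn [ 0.0009  0.0021 -0.0004] F [-8.9 -0.2 14.3] M [0.14 1.89 0.02] w 0.681
```

Contact at the expected height. Release, rise clear and check.

play_rows(steps=[0,0,0,0,0,0,0.9,0,0,0,0,0,0,0.9,0,0,0,0,0,0,0.9,0,0,15,0,0,0,0.9,0,0,30,0,0,0,1,0,0,50,0,0,0,1,-20,0,50,0,0,0,1,-25,0,40,0,0,0,1,-15,0,10,0,0,0,1,0,0,0,0,0,0,1])

```text
clock: 20.48
tool_pos: [0.5519, -0.0422, 0.2699]
tool_rot: [3.132, 0.212, 0.013]
wrist_force: [0.2, -0.5, 0.3]
width: 1.0
```

Run:
```python
from h import *
im,d,st=shot('w8'); cam=pose("wrist",st); P=cloud(cam,d); z=P[...,2]; print(st["tool_pos"],st["width"])
for lo,hi,n in ((.050,.0595,"plate top"),(.040,.0485,"sole top")):
    m=(z>lo)&(z<hi); m[295:]=0; m[:,:230]=0; m[:,420:]=0
    q=P[m]; A=np.c_[q[:,:2]-q[:,:2].mean(0),np.ones(len(q))]; print(n,np.linalg.lstsq(A,q[:,2],rcond=None)[0].round(4),m.sum(),cv2.minAreaRect(q[:,:2].astype(np.float32)*1000))
```

```text
[ 0.55185432 -0.04223858  0.26994354] 1.0000808076482421
plate top [ 0.0007 -0.001   0.0558] 10851 ((613.1900634765625, -42.1813850402832), (160.36566162109375, 60.495479583740234), 7.550961017608643)
sole top [0.0009 0.0013 0.0439] 2367 ((616.1763305664062, -42.10299301147461), (197.93154907226562, 66.04303741455078), 8.04311752319336)
```

View pics/w8.png

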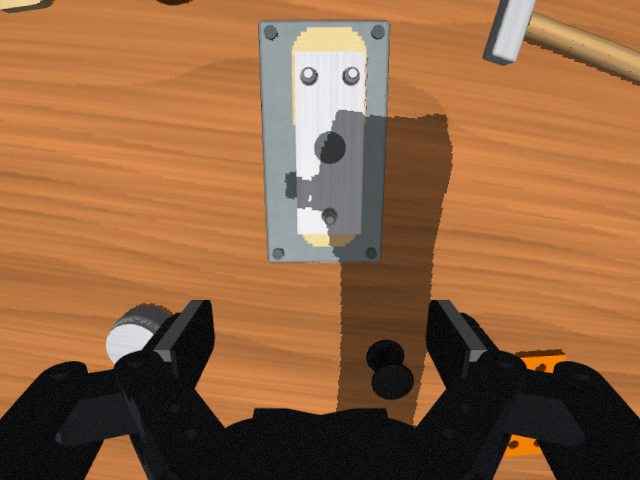

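The picture shows the plate on the sole with all three posts through both parts, at (308,75), (352,74) and (329,216). The heights match: plate top 55.8 mm (56 expected), sole top 43.9 mm (44 expected). Handing in.

```bash
python3 -c "
from plant import bot
print(bot.close_job())"
```

```text
the job is handed in; nothing more can be done
None
```

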